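Fold the probe thermometer shut and slide it into its counter holder

TASK

The cook has left the folding probe thermometer lying open on the counter. Fold its steel probe fully shut into the groove in its side, then put the thermometer away, display up, in the empty steel holder: slide it in through the open mouth, the end that the folded probe points to going first, until it is fully home against the end stop. Leave the other thermometer in its holder and everything else on the counter where it is.

Things in the scene. Friction and masses are not known exactly. Their poses are not given: they have to be found in the camera images.
- thermometer: Open thermometer lying display up: grey slab, 150 (x) x 46 (y) x 20 mm, ends rounded (radius 23), 0.13 to 0.2 kg. Origin: centre of underside. +x end: nose, goes into the holder first; -x end: small steel eyelet on top. Groove for the probe along the +y side, 5.5 to 14.5 above the underside. Grip across y on the flat sides (x -52 to 52), probe shut included. Slides when pushed.
- probe (a joint): Probe angle, rad: 0 = shut along body +x in the groove; opens anticlockwise from above (body +z) to 2.3. Steel rod 4.6 mm thick, 95 long, level, 10 above the underside; shut, it lies 1.2 inside the body's flat side. Stays where left; hinge friction 0.008 N m: a slow push of 0.1 N near the point turns it while the body barely shifts, until it meets its stop.
- probe_hinge (a point): The probe's hinge axis, in the thermometer body at x -45, y +19.5, z 10 mm from its origin.
- probe_tip (a point): The point (free end) of the probe, 95 mm from the hinge axis.
- holder: Empty holder, fixed: steel channel with no floor. Origin: centre of footprint, on the counter; +x = way in. x -57 to 68: walls 50 mm apart inside, 25.5 high, lips turned 8 inward, underside 23 up, so entry only by the mouth at -x. End stop's face at x 68. Thermometer home: its origin at x -7, y 0 (2 mm play each side), its -x end 11 out of the mouth. With the probe open it jams short.
- holder_mouth (a point): Middle of the empty holder's mouth, on the counter, x -71 mm in the holder's frame. From x -57 to here the walls flare to about 64 mm apart and the lips rise to about 27 mm.
- holder_taken: A second holder, same make and axes, to the left or right of the first; it holds the other thermometer. Fixed; leave it alone.
- stored_thermometer: The other thermometer, same make, folded, put away in the second holder (origin and axes as the first). Leave it where it is.
- order_pad: Bystander, loose: order pad lying flat, 150 x 88 x 11; origin centre of underside.
- pen_counter: Bystander, loose: white pen lying flat, 162 long; origin centre of underside.
- tea_light: Bystander, loose: tea light in a metal cup, 38 across, 15 high; origin centre of underside.
- salt_shaker: Bystander, loose: salt shaker with grey cap, 44 across, 90 high; origin centre of underside.
- spice_shaker: Bystander, loose: shaker with grey cap and dark filling, 44 across, 90 high; origin centre of underside.
- tumbler_b: Bystander, loose: glass tumbler, 81 across, 91 high; origin centre of underside.

How it is judged:
By the outcome, as a careful person would: the job done as asked, in the order asked, and still so for the second after the job is handed in, with the robot touching nothing.
It also fails if it takes over 64 s, if anything falls off the work surface, if the arm or the gripper's body presses on something with over 40 N, if the wrist force passes 120 N, or if a joint passes its speed limit or range.

ROBOT

A 6-joint arm with a two-finger parallel gripper is mounted at the origin on a cart in front of the work surface, level with it; the furniture and walls round the work are solid. World frame = base frame: x ahead of the robot, y to its left, z up, the work surface at z = 0. Lengths are in m, angles in degrees, forces in N, time in s.
With the tool pointing down it reaches from about 0.375 to 0.9 m from the base axis. Payload 3.1 kg.
Tool frame: the origin (TCP) lies on the centre line of the jaws, within the pads' length; the fingertips stand 17 mm ahead of it and the grasp point (between the pads) lies 2 mm behind it; z points along the fingers, y is the line along which they close (so a half turn about z gives the same grasp; the last joint's range is limited). The gripper opens to 87 mm and grips with 3 to 60 N. Pads are 19 mm wide; open, the fingers measure 117 mm over their backs; the gripper's body (75 mm by 190 mm) begins 51 mm behind the grasp point.
Start: joints at [56.866, 30.224, 82.088, -0, 67.689, -10.227], TCP at [0.243, 0.576, 0.24] pointing down, gripper open.
Joint ranges: [-176.69, 176.69], [-43.24, 126.21], [12.49, 139.97], [-82, 262], [0, 151.66], [-163.58, 163.58]. Speed limits (degrees/s): [159.86, 159.86, 180, 180, 180, 180].

INTERFACE

Orientations are given as a 3x3 rotation matrix whose columns are the frame's x, y, z axes.
In Python, from rig import bot, imaging, finder gives the robot as it stands. The module is installed in compiled form; this text tells all that it offers.
- The arm moves only by the tool play_rows, never from a script. Its argument "motion" is a list that holds one entry, the list of rows, each a list of 6 numbers: the shift along the tool's x, y, z in m, then the turn, a rotation vector about the tool's x, y, z in degrees. In form: [[[dx, dy, dz, wx, wy, wz], ...]]. A call has 1 to 8 rows; each row is the pose to reach, as a shift and turn from the pose commanded when the call began, along the tool's axes at that moment; what a row does not reach only later rows make up. A row lasts 1/12 s, in which the tool goes at most 41.7 mm and 7.16 degrees, less where a joint would pass 70% of its speed; a pose out of reach is approached as far as the arm can. A call with a gripper value outside its range is refused whole. "fingers" is the finger opening in m, from 0 to 0.087, set as the call begins (left out, the last holds). The fingers move at their own pace and stop on an object; the grip force is fixed at half the most. Time passes only in rows, so rows that repeat a pose let the fingers close. It gives the time, the measured TCP pose, the force, the opening and the grip force at its end, in the units of the state.
- bot.read_state(): the state, without advancing time (a new reading comes with each control period).
- imaging.capture(name): name is "side" or "top"; returns a dict with "frame" (384x512x3 uint8, red, green, blue), "camera_matrix" (3x3 intrinsics, pixels), "k1" (the pictures are not rectified: a ray, as slopes to the right and down, at radius r is drawn at 1 + k1 r^2 times it, then the intrinsics apply), "R" (3x3) and "t" (3): a world point X has camera coordinates R X + t. Camera axes: x right, y down, z forward; pixel columns grow to the right and rows downward; lengths in m; the calibration is good to about 2 mm. A picture is of the moment at which its call begins. There is no depth.
- bot.hand_in(): hands the job in; it is judged then, once.
Trained networks look in the newest picture that a camera, given by its name, has taken for a name from the list of things; names that differ only in an ending like _2 or _b are one class to them, and where a whole thing is asked for, a point or a joint stands for the part that bears it (a point fixed in the world has none). Each returns a list of dicts, best first, with "confidence" (0 to 1); they miss things now and then, are a little off and sometimes report something else, mostly with a low value. They report only what shows in the picture. A call takes as long as a camera call.
- finder.recognise(camera, name): "at" ([x, y, z] in m, in world coordinates, good to about 4 mm: the middle of the surface that is visible of it).
- finder.outline_of(camera, name): "pixels" (384x512 bool, what is visible of it).
The state is a dict: "time_s": time; "joint_positions": joint angles; "qvel": joint speeds; "tau": joint torques, N m; "position": TCP position; "tcp_rot": TCP orientation; "force": force on the tool from outside, world axes, zero at the start; "moment": the same for the moment, N m; "opening": opening from 0.0 (shut) to 1.0 (fully open); "grasp_force": force on a finger pad.
Only numpy, scipy, OpenCV 4.12 (cv2) and the standard library are available. Lean on these libraries where they do the work, as an engineer would, in place of code of your own. Each camera call takes 0.05 s, during which the arm holds its last target. There are 200 camera calls.

## Working session

There is one attempt and no reset: what is moved stays moved. The work goes in short steps, Python scripts to look and compute and a tool call to move; the robot and the scene stay as the last step left them, time stands still between calls to the robot, and variables do not carry over. Pictures are saved under pics/ and viewed, at most 10 in all, crops included, and the job is handed in when it is done.

Besides the shell and the picture viewer there is one more tool, called after ">>>" as name(argument=value, ...) on one line, values as JSON. play_rows: Moves the arm, as the interface text tells. Its arguments: {"type":"object","properties":{"motion":{"type":"array"},"fingers":{"type":"number"}},"required":["motion"]}

```bash
mkdir -p pics
cat > h.py <<'E'
import numpy as np, cv2
from rig import bot, imaging, finder
def cap(n,f=None):
    c=imaging.capture(n)
    if f: cv2.imwrite('pics/'+f,c['frame'][:,:,::-1])
    return c
def ray(c,px):
    K=c['camera_matrix'];k=c['k1'];R=np.array(c['R']);t=np.array(c['t'])
    px=np.atleast_2d(np.array(px,float))
    u=cv2.undistortPoints(px.reshape(-1,1,2),np.array(K),np.array([k,0,0,0.])).reshape(-1,2)
    d=np.c_[u,np.ones(len(u))]@R
    return -R.T@t,d
def onz(c,px,z):
    o,d=ray(c,px); s=(z-o[2])/d[:,2]; return o+s[:,None]*d
def proj(c,X):
    X=np.atleast_2d(X).astype(float); R=np.array(c['R'])
    return cv2.projectPoints(X,cv2.Rodrigues(R)[0],np.array(c['t'],float),np.array(c['camera_matrix'],float),np.array([c['k1'],0,0,0.]))[0].reshape(-1,2)
E
python3 - <<'E'
from h import *
for n in('top','side'):
    c=cap(n,n+'1.png'); print(n,(-c['R'].T@c['t']).round(3))
    for x in['thermometer','probe','probe_hinge','probe_tip','holder','holder_mouth','stored_thermometer','order_pad','pen_counter','tea_light','salt_shaker','tumbler_b']:
        print(x,[(np.round(r['at'],3).tolist(),round(r['confidence'],2)) for r in finder.recognise(n,x)][:3])
s=bot.read_state();print(s['time_s'],s['position'],s['tcp_rot'],s['opening'])
E
```

```text
top [ 0.411 -0.016  1.325]
thermometer [([0.452, 0.253, 0.022], 0.85)]
probe [([0.407, 0.311, 0.01], 0.5)]
probe_hinge [([0.454, 0.254, 0.022], 0.93)]
probe_tip [([0.409, 0.312, 0.011], 0.55)]
holder [([0.624, -0.132, 0.006], 0.62), ([0.586, 0.155, 0.008], 0.25), ([0.656, -0.253, 0.074], 0.21)]
holder_mouth [([0.618, -0.13, 0.008], 0.61)]
stored_thermometer [([0.597, 0.03, 0.02], 0.57)]
order_pad []
pen_counter [([0.411, -0.328, 0.022], 0.67), ([0.448, 0.25, 0.019], 0.49)]
tea_light [([0.587, 0.158, 0.005], 0.63), ([0.408, 0.311, 0.01], 0.43), ([0.412, -0.328, 0.021], 0.42)]
salt_shaker [([0.584, -0.272, 0.079], 0.68)]
tumbler_b [([0.652, -0.337, 0.033], 0.96), ([0.454, 0.252, 0.022], 0.25)]
side [0.417 0.94  0.659]
thermometer [([0.459, 0.26, 0.018], 0.91), ([0.415, -0.326, 0.024], 0.22)]
probe [([0.413, 0.307, 0.01], 0.41)]
probe_hinge [([0.454, 0.261, 0.023], 0.73)]
probe_tip [([0.41, 0.304, 0.013], 0.57), ([0.589, -0.265, 0.051], 0.27)]
holder [([0.458, 0.259, 0.02], 0.41), ([0.599, 0.062, 0.014], 0.31)]
holder_mouth [([0.62, -0.122, 0.014], 0.55)]
stored_thermometer [([0.586, 0.029, 0.019], 0.86)]
order_pad [([0.6, 0.059, 0.018], 0.72), ([0.407, -0.307, 0.012], 0.64)]
pen_counter [([0.416, -0.326, 0.022], 0.73)]
tea_light [([0.588, 0.16, 0.012], 0.58)]
salt_shaker [([0.589, -0.266, 0.048], 0.63)]
tumbler_b [([0.589, -0.266, 0.052], 0.72), ([0.636, -0.306, 0.068], 0.64)]
1.3 [0.24323553 0.57571451 0.23955273] [[-9.21125455e-01  3.89265841e-01 -2.36089377e-05]
 [ 3.89265841e-01  9.21125455e-01  2.30929537e-05]
 [ 3.07360916e-05  1.20813545e-05 -9.99999999e-01]] 0.9996709650920342
```

View pics/top1.png

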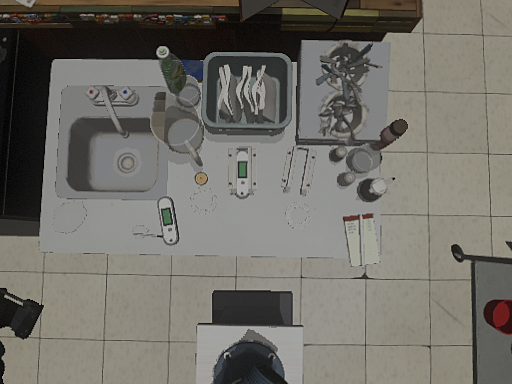

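View pics/side1.png

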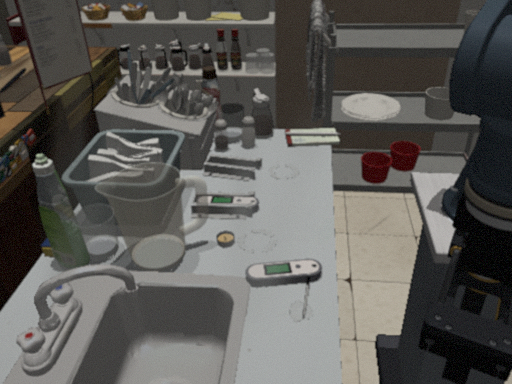

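The top view shows the thermometer at about (168,220), its probe out to the left to about (135,233), the empty holder at (300,168), and the stored thermometer at (242,172). The side view agrees, with the thermometer at (285,271) and the probe hanging down to (305,315).

Run:
```python
from h import *
a=cv2.imread('pics/top1.png');b=cv2.imread('pics/side1.png')
r=lambda i,s:cv2.resize(i,None,fx=s,fy=s,interpolation=cv2.INTER_CUBIC)
A=r(a[190:255,120:195],5);B=r(a[140:205,270:345],5)
C=r(b[250:325,235:335],4)[:300,:375];D=r(b[145:190,190:275],4.4)[:300,:375]
D=cv2.copyMakeBorder(D,0,300-D.shape[0],0,375-D.shape[1],cv2.BORDER_CONSTANT)
cv2.imwrite('pics/crop1.png',np.vstack([np.hstack([A[:300],B[:300]]),np.hstack([C,D])]))
for n in('top','side'):
    c=cap(n)
    for x,z in(('thermometer',.02),('probe',.01),('holder',.025),('stored_thermometer',.02)):
        for q in finder.outline_of(n,x)[:2]:
            m=q['pixels'];v,u=np.nonzero(m);P=onz(c,np.c_[u,v],z)[:,:2]
            (cx,cy),(w,h),ang=cv2.minAreaRect(P.astype(np.float32)*1000)
            print(n,x,round(q['confidence'],2),len(u),np.round([cx,cy,w,h,ang],1),'mean',P.mean(0).round(3))
```

```text
top thermometer 0.77 756 [455.2 251.3 146.2  57.    6.1] mean [0.455 0.251]
top holder 0.75 585 [ 616.1 -140.    82.4  135.5   80.1] mean [ 0.614 -0.141]
top stored_thermometer 0.65 514 [601.2  34.6 146.4  36.1   1.2] mean [0.596 0.032]
side thermometer 0.95 1717 [460.  269.6 128.8 138.5  71.6] mean [0.456 0.263]
side thermometer 0.4 926 [611.3  47.7 145.4 107.8   3.9] mean [0.6   0.059]
side probe 0.64 118 [411.6 307.2  95.6   7.9  88. ] mean [0.412 0.301]
side probe 0.4 1734 [458.  250.2 113.1 141.5  72. ] mean [0.457 0.253]
side holder 0.84 1143 [ 616.6 -114.5  111.8  148.5   82.4] mean [ 0.617 -0.113]
side stored_thermometer 0.86 486 [586.4  26.6  59.9 132.2  75. ] mean [0.583 0.028]
side stored_thermometer 0.7 1812 [459.9 268.  128.9 136.6  72.1] mean [0.453 0.264]
```

View pics/crop1.png

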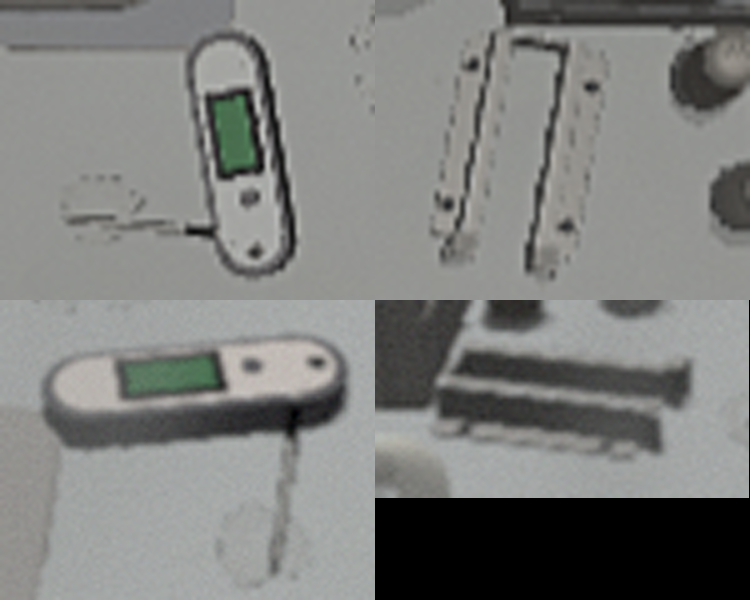

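The crop shows the hinge at the near end and the probe pointing left at about 95°. The empty holder's flared mouth faces the robot and its stop is at the far end. Next I'll fit both poses precisely.

```bash
cat > fit.py <<'E'
from h import *
from scipy.optimize import minimize
def stad(L=75,r=23,n=20):
    a=np.linspace(-np.pi/2,np.pi/2,n)
    p=np.c_[L-r+r*np.cos(a),r*np.sin(a)]; return np.vstack([p,-p])/1000
def place(P,p): # P (n,3) local, p=x,y(mm),yaw deg
    c,s=np.cos(np.radians(p[2])),np.sin(np.radians(p[2]))
    return np.c_[P[:,0]*c-P[:,1]*s+p[0]/1000,P[:,0]*s+P[:,1]*c+p[1]/1000,P[:,2]]
S=stad(); BODY=np.vstack([np.c_[S,0*S[:,:1]],np.c_[S,0*S[:,:1]+.02]])
def hullmask(c,X,k=8):
    h=cv2.convexHull(proj(c,X).astype(np.float32)).reshape(-1,2)
    m=np.zeros((384,512),np.uint8); cv2.fillConvexPoly(m,np.round((h)*16).astype(np.int32),255,cv2.LINE_AA,4); return m/255.
def fit(views,X,p0):
    def cost(p): return sum(np.abs(hullmask(c,place(X,p))-m).sum()/m.sum() for c,m in views)
    r=min((minimize(cost,p0+np.array(d),method='Nelder-Mead',options=dict(initial_simplex=p0+np.array(d)+np.array([[0,0,0],[8,0,0],[0,8,0],[0,0,6]]))) for d in([0,0,0],[4,-4,3],[-4,4,-3])),key=lambda r:r.fun)
    return r.x.round(2),round(r.fun,3)
def tmask(n,near):
    c=cap(n);q=[q for q in finder.outline_of(n,'thermometer')]
    best=None
    for o in q:
        m=o['pixels'].astype(np.uint8);v,u=np.nonzero(m);P=onz(c,np.c_[u,v],.02).mean(0)
        if np.hypot(*(P[:2]-near))<.06 and len(u)>400: best=m;break
    return c,(cv2.morphologyEx(best,cv2.MORPH_OPEN,np.ones((7,7),np.uint8)) if best is not None else None)
def thermo(near,yaw,names=('top','side')):
    vs=[]
    for n in names:
        c,m=tmask(n,np.array(near))
        if m is None: print(n,'none');continue
        p=fit([(c,m)],BODY,np.array([near[0]*1000,near[1]*1000,yaw]));print(n,p); vs.append((c,m))
    p=fit(vs,BODY,np.array([near[0]*1000,near[1]*1000,yaw]));print('both',p);return p[0]
E
python3 - <<'E'
from fit import *
p=thermo((.457,.253),7)
ct=cap('top');cs=cap('side')
# holder from stop line and mouth corners guess, wireframe overlay
from itertools import product
h=np.array([618,-138,-9.])
def draw(c,img,s,off,h):
    o=cv2.resize(img,None,fx=s,fy=s,interpolation=cv2.INTER_CUBIC)
    def pl(P,col):
        q=(proj(c,place(np.array(P,float)/1000,h))+.5-off)*s
        cv2.polylines(o,[np.round(q*8).astype(np.int32)],False,col,1,cv2.LINE_AA,3)
    for sg in(1,-1):
        pl([(68,sg*17,25),(-57,sg*17,25)],(0,0,255))
        pl([(68,sg*25,25),(-57,sg*25,25.5),(-71,sg*32,27)],(0,255,0))
        pl([(68,sg*25,0),(-57,sg*25,0),(-71,sg*32,0)],(255,0,0))
    pl([(68,-25,25),(68,25,25)],(255,0,255))
    return o
A=draw(ct,np.ascontiguousarray(ct['frame'][140:205,270:345,::-1]),8,np.array([270,140]),h)
B=draw(cs,np.ascontiguousarray(cs['frame'][145:190,195:275,::-1]),8,np.array([195,145]),h)[:, :]
B=cv2.resize(B,(600,int(B.shape[0]*600/B.shape[1])))
W=np.zeros((520,800,3),np.uint8)
A=cv2.resize(A,(390,338));B=cv2.resize(B,(405,228));W[:338,:390]=A;W[:228,392:797]=B
# unmarked
C=cv2.resize(ct['frame'][140:205,270:345,::-1],(300,260),interpolation=cv2.INTER_CUBIC);W[230:490,400:700]=C
cv2.imwrite('pics/hold1.png',W)
print(ct['camera_matrix'][0,0],cs['camera_matrix'][0,0])
q=[r for r in finder.outline_of('side','probe')]
c=cs
for r in q:
    v,u=np.nonzero(r['pixels'])
    if len(u)<300:
        P=onz(c,np.c_[u,v],.01);i=P[:,1].argmin();j=P[:,1].argmax();print(P[i],P[j])
E
```

```text
top (array([454.78, 252.75,  11.71]), np.float64(0.135))
side (array([458.24, 251.18,  10.3 ]), np.float64(0.087))
both (array([457.82, 252.01,  10.91]), np.float64(0.23))
436.3788465090138 479.5242964962779
[0.40897767 0.25965432 0.01      ] [0.41609122 0.35505608 0.01      ]
```

View pics/hold1.png

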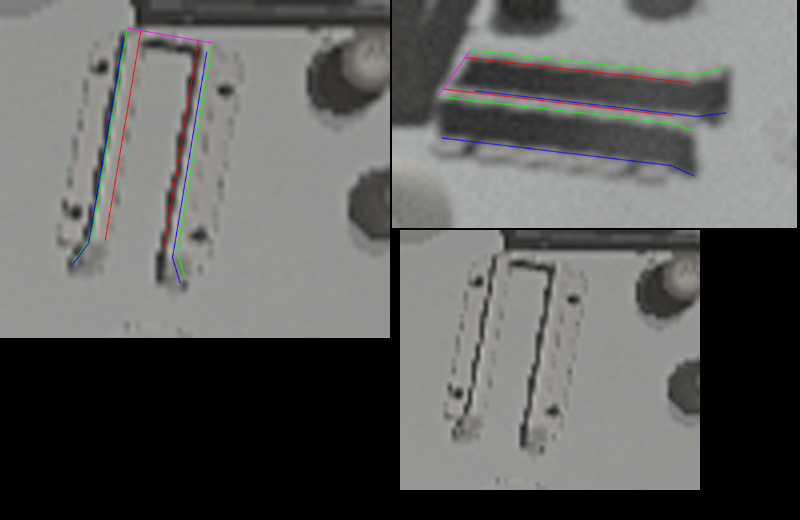

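Overlay check: walls and lips match to about 1 px, and the stop and mouth sit about 3 mm nearer than drawn. That puts the holder at about (0.615, -0.1395) with yaw -9°. The thermometer is at about (0.457, 0.252) with yaw 10° and the probe at about 76°. I'll fold it with the closed fingertips.

```bash
cat > plan.py <<'E'
from fit import *
def b2w(pose,x,y): return place(np.array([[x,y,0]])/1000.,pose)[0,:2]
def rows(pts,yaws=None,start=None):
    """pts world xyz m; yaws = wanted direction of tool y (deg). Rows in tool axes of current pose"""
    s=bot.read_state();p=np.array(s['position']);R=np.array(s['tcp_rot'])
    if start is not None:p=np.array(start)
    y0=np.degrees(np.arctan2(R[1,1],R[0,1]));out=[]
    for i,q in enumerate(pts):
        d=R.T@(np.array(q)-p); w=0 if yaws is None else -((yaws[i]-y0+90)%180-90)
        out.append([round(float(v),4) for v in d]+[0,0,round(float(w),1)])
    return out
E
python3 - <<'E'
from plan import *
P=[457,252,10.]
w=b2w(P,-50,112);print(w)
print(rows([[*w,.12],[*w,.022]],[100,100]))
E
```

```text
[0.38831102 0.35361606]
[[-0.2201, -0.1481, 0.1195, 0, 0, -32.9], [-0.2201, -0.1481, 0.2175, 0, 0, -32.9]]
```

>>> play_rows(motion=[[[-0.22,-0.148,0.12,0,0,-33],[-0.22,-0.148,0.12,0,0,-33],[-0.22,-0.148,0.12,0,0,-33],[-0.22,-0.148,0.12,0,0,-33],[-0.22,-0.148,0.12,0,0,-33],[-0.22,-0.148,0.12,0,0,-33],[-0.22,-0.148,0.12,0,0,-33],[-0.22,-0.148,0.12,0,0,-33]]], fingers=0.0)

```text
time_s: 2.82
position: [0.3902, 0.3486, 0.1171]
tcp_rot: [[-0.985, -0.17, -0.003], [-0.17, 0.985, -0.004], [0.004, -0.003, -1.0]]
force: [-0.5, -0.5, 0.2]
opening: 0.477
grasp_force: 0.0
```

Run:
```python
from plan import *
s=bot.read_state();print(s['time_s'],s['position'],s['opening'])
P=[457,252,10.];w=b2w(P,-50,112)
print(rows([[*w,.022]],[100]))
c=cap('side');print(finder.recognise('side','probe')[:2])
th=np.radians(np.arange(70,-1,-5));r=78
pts=[]
for t in th:
    cx=-45+r*np.cos(t)-2.3*np.sin(t)-9.5; cy=19.5+r*np.sin(t)+2.3*np.cos(t)+15
    cy=max(cy,40.5); pts.append([*b2w(P,cx,cy),.022])
for q in rows(pts,[100]*len(pts),start=[*w,.022]):print(q)
```

```text
2.8167 [0.39016837 0.34863717 0.11714408] 0.47693384608643496
[[0.0006, 0.0055, 0.0951, 0, 0, -0.2]]
[{'at': [0.4157, 0.3182, 0.0108], 'confidence': 0.59}, {'at': [0.5885, -0.2649, 0.0509], 'confidence': 0.52}]
[-0.02, -0.0034, -0.0, 0, 0, -0.1]
[-0.0264, -0.0058, -0.0, 0, 0, -0.1]
[-0.0325, -0.0087, -0.0001, 0, 0, -0.1]
[-0.0384, -0.0122, -0.0001, 0, 0, -0.1]
[-0.0439, -0.0162, -0.0001, 0, 0, -0.1]
[-0.0491, -0.0206, -0.0001, 0, 0, -0.1]
[-0.0538, -0.0255, -0.0001, 0, 0, -0.1]
[-0.0582, -0.0307, -0.0001, 0, 0, -0.1]
[-0.062, -0.0364, -0.0001, 0, 0, -0.1]
[-0.0653, -0.0423, -0.0001, 0, 0, -0.1]
[-0.0681, -0.0485, -0.0001, 0, 0, -0.1]
[-0.0704, -0.0549, -0.0001, 0, 0, -0.1]
[-0.0721, -0.0615, -0.0001, 0, 0, -0.1]
[-0.0732, -0.0682, -0.0001, 0, 0, -0.1]
[-0.0737, -0.0713, -0.0001, 0, 0, -0.1]
```

>>> play_rows(motion=[[[0,0,0,0,0,0],[0,0,0,0,0,0],[0,0,0,0,0,0],[0,0,0,0,0,0],[0,0,0.035,0,0,0],[0,0,0.07,0,0,0],[0,0,0.0955,0,0,0],[0,0,0.0955,0,0,0]]], fingers=0.0)

```text
time_s: 3.58
position: [0.3853, 0.353, 0.0203]
tcp_rot: [[-0.984, -0.177, -0.007], [-0.177, 0.984, -0.004], [0.008, -0.003, -1.0]]
force: [-1.3, 1.4, -0.5]
opening: 0.008
grasp_force: 0.0
```

Run:
```python
from plan import *
s=bot.read_state();print(s['time_s'],s['position'],s['opening'],s['force'],s['tcp_rot'])
```

```text
3.5833 [0.38528642 0.35295192 0.02030452] 0.008431420547895422 [-1.26896246  1.38690355 -0.4702402 ] [[-0.98425351 -0.17662357 -0.00701056]
 [-0.17659851  0.98427463 -0.00405139]
 [ 0.00761589 -0.00274954 -0.99996722]]
```

>>> play_rows(motion=[[[-0.01,-0.002,0,0,0,0],[-0.02,-0.0034,0,0,0,0],[-0.0264,-0.0058,0,0,0,0],[-0.0325,-0.0087,0,0,0,0],[-0.0384,-0.0122,0,0,0,0],[-0.0439,-0.0162,0,0,0,0],[-0.049,-0.0206,0,0,0,0],[-0.049,-0.0206,0,0,0,0]]], fingers=0.0)

```text
time_s: 4.25
position: [0.442, 0.3414, 0.0245]
tcp_rot: [[-0.985, -0.174, 0.002], [-0.174, 0.985, 0.001], [-0.002, 0.0, -1.0]]
force: [0.5, 0.2, -0.5]
opening: 0.003
grasp_force: 0.0
```

Run:
```python
from plan import *
s=bot.read_state();print(s['position'],s['force'])
thermo((.457,.252),10)
c=cap('side','s2.png');cap('top')
q=[r for r in finder.outline_of('side','probe')]
for r in q:
    v,u=np.nonzero(r['pixels'])
    P=onz(c,np.c_[u,v],.01);i=P[:,1].argmin();j=P[:,1].argmax();print(len(u),P[i],P[j])
cv2.imwrite('pics/s2c.png',cv2.resize(c['frame'][200:350,200:400,::-1],(800,600)))
```

```text
[0.44195359 0.34143922 0.02450089] [ 0.50988128  0.19040086 -0.45080691]
top (array([453.06, 251.56,  10.79]), np.float64(0.266))
side (array([458.27, 246.05,  15.05]), np.float64(2.236))
both (array([457.27, 250.13,  10.25]), np.float64(2.546))
```

View pics/s2c.png

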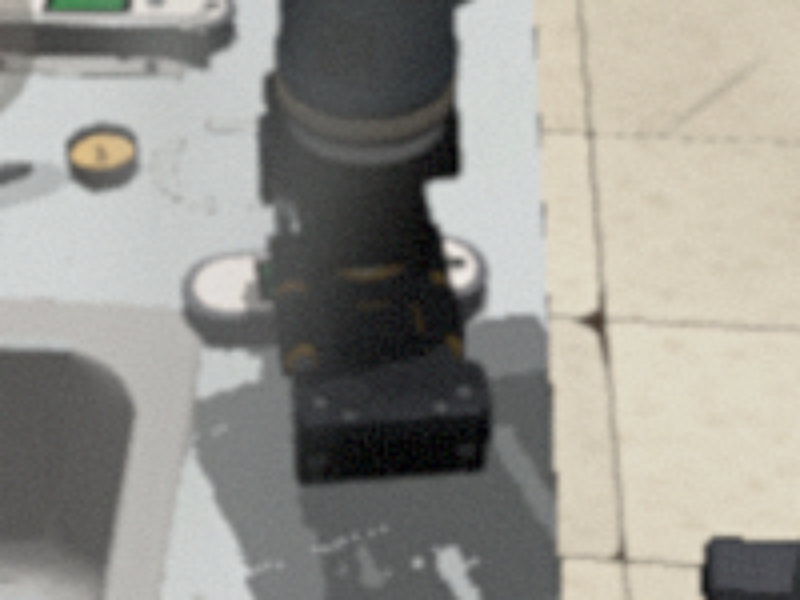

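The body hasn't shifted and the fingers are behind the probe, hidden by the gripper. I'll continue the arc.

>>> play_rows(motion=[[[-0.0047,-0.0049,0.002,0,0,0],[-0.0092,-0.0101,0.002,0,0,0],[-0.013,-0.0158,0.002,0,0,0],[-0.0163,-0.0217,0.002,0,0,0],[-0.0191,-0.0279,0.002,0,0,0],[-0.0214,-0.0343,0.002,0,0,0],[-0.0231,-0.0409,0.002,0,0,0],[-0.0242,-0.0465,0.002,0,0,0]]], fingers=0.0)

```text
time_s: 5.27
position: [0.4726, 0.2996, 0.0221]
tcp_rot: [[-0.985, -0.175, 0.0], [-0.175, 0.985, 0.0], [-0.0, -0.0, -1.0]]
force: [0.4, 0.0, 0.1]
opening: 0.004
grasp_force: 0.1
```

>>> play_rows(motion=[[[-0.0005,-0.0025,0,0,0,0],[-0.0005,-0.0025,0,0,0,0],[0,0.02,0,0,0,0],[0,0.03,-0.04,0,0,0],[0,0.03,-0.08,0,0,0],[0.035,0.05,-0.1,0,0,0],[0.07,0.07,-0.1,0,0,0],[0.1,0.09,-0.1,0,0,0]]], fingers=0.087)

```text
time_s: 5.93
position: [0.3569, 0.3722, 0.1237]
tcp_rot: [[-0.985, -0.174, 0.002], [-0.174, 0.985, 0.002], [-0.002, 0.001, -1.0]]
force: [-0.7, 0.4, -0.8]
opening: 0.527
grasp_force: 0.0
```

Run:
```python
from plan import *
p=thermo((.457,.252),10)
c=cap('side');t=cap('top')
A=cv2.resize(c['frame'][240:315,235:335,::-1],(533,400),interpolation=cv2.INTER_CUBIC)
B=cv2.resize(t['frame'][185:255,140:190,::-1],(260,400),interpolation=cv2.INTER_CUBIC)
cv2.imwrite('pics/f1.png',np.hstack([A,B]))
```

```text
top (array([455.92, 253.44,  12.97]), np.float64(0.111))
side (array([456.02, 250.08,  14.1 ]), np.float64(0.188))
both (array([456.38, 252.87,  13.14]), np.float64(0.31))
```

View pics/f1.png

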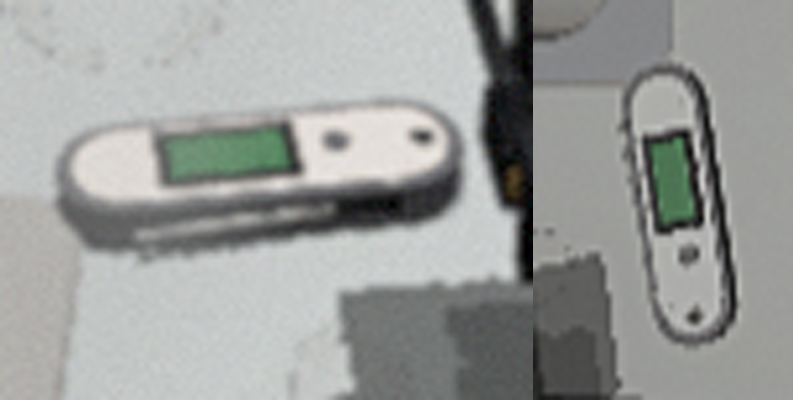

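The probe is now almost in its groove: the side crop shows it along the near side, standing slightly out. I'll squeeze it shut between the jaws near its point.

Run:
```python
from plan import *
s=bot.read_state();print(s['time_s'],s['position'],s['opening'])
P=[456.5,252.5,10.5]
w=b2w(P,38,0);print(rows([[*w,.12],[*w,.021]],[100.5]*2))
w2=b2w(P,-42,0);print(w,w2)
```

```text
6.2333 [0.359056   0.37191814 0.12213169] 0.800058836233899
[[-0.113, -0.1344, 0.0022, 0, 0, -0.4], [-0.1129, -0.1344, 0.1012, 0, 0, -0.4]]
[0.49386369 0.25942495] [0.41520329 0.24484611]
```

>>> play_rows(motion=[[[-0.113,-0.1344,0,0,0,-0.4],[-0.113,-0.1344,0,0,0,-0.4],[-0.113,-0.1344,0,0,0,-0.4],[-0.113,-0.1344,0,0,0,-0.4],[-0.113,-0.1344,0,0,0,-0.4],[-0.113,-0.1344,0,0,0,-0.4],[-0.113,-0.1344,0.035,0,0,-0.4],[-0.113,-0.1344,0.06,0,0,-0.4]]], fingers=0.087)

```text
time_s: 6.9
position: [0.4932, 0.2589, 0.0616]
tcp_rot: [[-0.984, -0.18, 0.001], [-0.18, 0.984, 0.001], [-0.001, 0.001, -1.0]]
force: [-0.9, -0.1, 0.1]
opening: 0.999
grasp_force: 0.0
```

>>> play_rows(motion=[[[0,0,0.02,0,0,0],[0,0,0.041,0,0,0],[0,0,0.041,0,0,0],[0,0,0.041,0,0,0]]])

```text
time_s: 7.23
position: [0.4914, 0.2593, 0.0199]
tcp_rot: [[-0.983, -0.182, -0.003], [-0.182, 0.983, -0.001], [0.003, -0.0, -1.0]]
force: [1.3, -0.4, -0.6]
opening: 1.001
grasp_force: 0.0
```

>>> play_rows(motion=[[[0,0,0,0,0,0],[0,0,0,0,0,0],[0,0,0,0,0,0],[0,0,0,0,0,0],[0,0,0,0,0,0],[0,0,0,0,0,0],[0,0,0,0,0,0],[0,0,0,0,0,0]]], fingers=0.0)

```text
time_s: 7.9
position: [0.4929, 0.2591, 0.0212]
tcp_rot: [[-0.983, -0.182, 0.0], [-0.182, 0.983, 0.0], [-0.0, 0.0, -1.0]]
force: [-0.5, 0.4, 1.5]
opening: 0.523
grasp_force: 30.0
```

>>> play_rows(motion=[[[0,0,0,0,0,0],[0,0,0,0,0,0],[0,0,0,0,0,0],[0,0,0,0,0,0]]])

```text
time_s: 8.23
position: [0.4928, 0.2591, 0.0212]
tcp_rot: [[-0.983, -0.182, 0.0], [-0.182, 0.983, 0.0], [-0.0, 0.0, -1.0]]
force: [0.3, 0.6, 2.2]
opening: 0.526
grasp_force: 30.0
```

>>> play_rows(motion=[[[0,0,0,0,0,0],[0,0,0,0,0,0],[0,0,0,0,0,0],[0.02,0,0,0,0,0],[0.04,0,0,0,0,0],[0.06,0,0,0,0,0],[0.08,0,0,0,0,0],[0.08,0,0,0,0,0]]], fingers=0.075)

```text
time_s: 8.9
position: [0.4077, 0.2431, 0.0207]
tcp_rot: [[-0.983, -0.183, -0.009], [-0.183, 0.983, -0.003], [0.01, -0.001, -1.0]]
force: [-0.9, -0.2, 0.1]
opening: 0.854
grasp_force: 0.0
```

>>> play_rows(motion=[[[0,0,0,0,0,0],[0,0,0,0,0,0],[0,0,0,0,0,0],[0,0,0,0,0,0],[0,0,0,0,0,0],[0,0,0,0,0,0],[0,0,0,0,0,0],[0,0,0,0,0,0]]], fingers=0.0)

```text
time_s: 9.57
position: [0.4146, 0.2446, 0.0211]
tcp_rot: [[-0.983, -0.182, 0.001], [-0.182, 0.983, 0.0], [-0.001, 0.0, -1.0]]
force: [1.4, -0.1, -0.4]
opening: 0.522
grasp_force: 30.0
```

Run:
```python
from plan import *
s=bot.read_state();print(s['time_s'],s['position'],s['opening'],s['grasp_force'],s['joint_positions'],s['force'])
p=thermo((.457,.252),10)
c=cap('side');t=cap('top')
A=cv2.resize(c['frame'][240:315,235:335,::-1],(533,400),interpolation=cv2.INTER_CUBIC)
B=cv2.resize(t['frame'][185:255,140:190,::-1],(260,400),interpolation=cv2.INTER_CUBIC)
cv2.imwrite('pics/f2.png',np.hstack([A,B]))
# plan: lift, and to pre-mouth : tcp positions in holder frame
H=[615,-139.5,-9.]
for hx in(-71-30-75-42,):   # nose 30 before mouth
    w=b2w(H,hx,0);print(w,rows([[*s['position'][:2],.06],[*w,.06],[*w,.022]],[100.5,81,81]))
```

```text
9.5667 [0.41459557 0.24461849 0.02105641] 0.5222108063614173 29.99848773702979 [ 1.72111506e+01  4.20679937e+01  1.11218710e+02 -5.16199696e-03
  2.66563543e+01 -8.32762010e+01] [ 1.40606371 -0.07882265 -0.37288176]
top none
side (array([457.92, 247.65,  16.94]), np.float64(0.813))
both (array([457.92, 247.65,  16.94]), np.float64(0.813))
[ 0.39968394 -0.10539729] [[-0.0005, -0.0, -0.039, 0, 0, -0.0], [0.0779, -0.3415, -0.039, 0, 0, 19.5], [0.0779, -0.3415, -0.001, 0, 0, 19.5]]
```

View pics/f2.png

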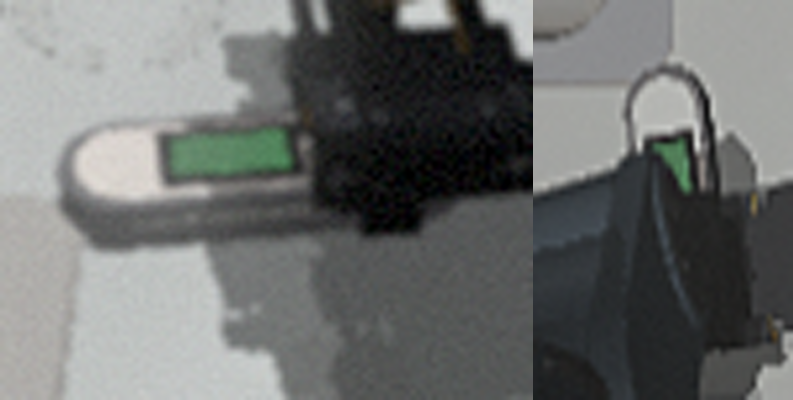

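The probe is in the groove and the rear of the body is gripped. I'll lift it and carry it over to the mouth.

>>> play_rows(motion=[[[0,0,-0.012,0,0,0],[0,0,-0.026,0,0,0],[0,0,-0.04,0,0,0],[0.003,-0.012,-0.04,0,0,0.7],[0.0084,-0.0366,-0.04,0,0,2.1],[0.014,-0.061,-0.04,0,0,3.5],[0.0195,-0.0854,-0.04,0,0,4.9],[0.025,-0.11,-0.04,0,0,6.3]]])

```text
time_s: 10.53
position: [0.4084, 0.131, 0.061]
tcp_rot: [[-0.997, -0.073, -0.002], [-0.073, 0.997, -0.0], [0.002, 0.0, -1.0]]
force: [-0.1, -0.5, -1.3]
opening: 0.524
grasp_force: 30.0
```

Run:
```python
from plan import *
s=bot.read_state();print(s['time_s'],s['position'],s['opening'],s['grasp_force'])
print(rows([[.3997,-.1054,.061]],[81]))
```

```text
10.5333 [0.40838816 0.13096171 0.06099467] 0.5243386730157586 29.99941016023513
[[0.0259, -0.2351, 0.0, 0, 0, 13.2]]
```

>>> play_rows(motion=[[[0.003,-0.029,0,0,0,1.6],[0.0065,-0.059,0,0,0,3.3],[0.01,-0.089,0,0,0,5],[0.013,-0.119,0,0,0,6.7],[0.0165,-0.149,0,0,0,8.4],[0.02,-0.179,0,0,0,10],[0.023,-0.209,0,0,0,11.7],[0.026,-0.235,0,0,0,13.2]]])

```text
time_s: 11.2
position: [0.4001, -0.1061, 0.0609]
tcp_rot: [[-0.987, 0.159, -0.001], [0.159, 0.987, 0.001], [0.001, 0.0, -1.0]]
force: [0.5, -0.9, -1.4]
opening: 0.526
grasp_force: 30.0
```

>>> play_rows(motion=[[[0,0,0,0,0,0],[0,0,0,0,0,0]]])

```text
time_s: 11.37
position: [0.4005, -0.1056, 0.0609]
tcp_rot: [[-0.987, 0.16, -0.001], [0.16, 0.987, 0.0], [0.001, 0.0, -1.0]]
force: [-0.6, 0.2, -2.3]
opening: 0.523
grasp_force: 30.0
```

Run:
```python
from plan import *
s=bot.read_state();print(s['time_s'],s['position'],s['tcp_rot'][:,1],s['force'])
H=[615,-139.5,-9.];w=b2w(H,-218,0);print(rows([[*w,.022]],[81]))
t=cap('top');c=cap('side')
A=cv2.resize(t['frame'][130:240,250:340,::-1],(450,550),interpolation=cv2.INTER_CUBIC)
B=cv2.resize(c['frame'][135:215,190:340,::-1],(349,186),interpolation=cv2.INTER_CUBIC)
A=np.hstack([A,np.zeros((550,350,3),np.uint8)]);A[:186,450:799]=B
cv2.imwrite('pics/m1.png',A)
```

```text
11.3667 [ 0.40045716 -0.10563877  0.06093175] [1.59874074e-01 9.87137376e-01 2.87192316e-04] [-0.61779113  0.22312303 -2.27333331]
[[0.0008, 0.0001, 0.0389, 0, 0, -0.2]]
```

View pics/m1.png

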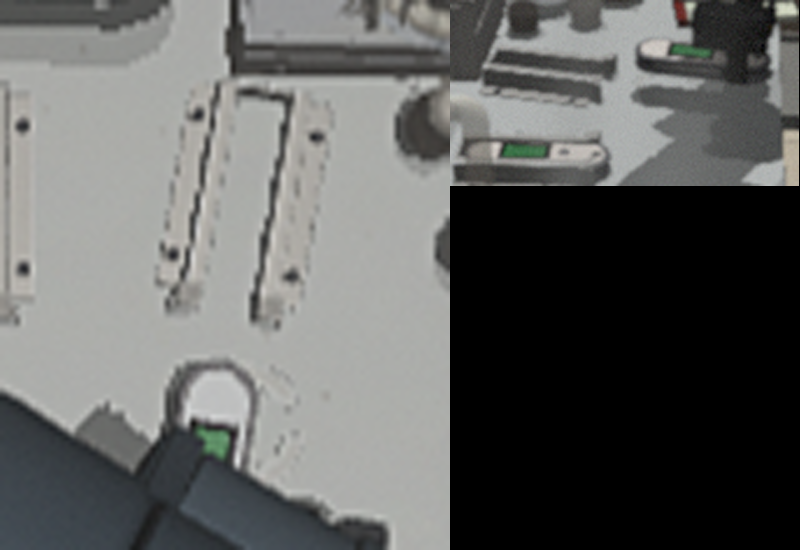

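The nose points squarely at the mouth: nose at (213,362), mouth centre at about (222,312), both tilted about 9°. I'll lower it and slide it in slowly.

>>> play_rows(motion=[[[0,0,0.014,0,0,0],[0,0,0.028,0,0,0],[0,0,0.039,0,0,0],[0,0,0.039,0,0,0],[-0.012,0,0.039,0,0,0],[-0.024,0,0.039,0,0,0],[-0.036,0,0.039,0,0,0],[-0.044,0,0.039,0,0,0]]])

```text
time_s: 12.13
position: [0.4452, -0.1104, 0.0223]
tcp_rot: [[-0.988, 0.154, 0.001], [0.154, 0.988, -0.0], [-0.001, -0.0, -1.0]]
force: [0.1, -0.4, -1.9]
opening: 0.523
grasp_force: 30.0
```

>>> play_rows(motion=[[[-0.006,0,0,0,0,0],[-0.012,0,0,0,0,0],[-0.018,0,0,0,0,0],[-0.024,0,0,0,0,0]]])

```text
time_s: 12.47
position: [0.4678, -0.1147, 0.0221]
tcp_rot: [[-0.988, 0.156, -0.001], [0.156, 0.988, 0.0], [0.001, 0.0, -1.0]]
force: [0.1, -0.7, -1.9]
opening: 0.525
grasp_force: 30.0
```

Run:
```python
from plan import *
s=bot.read_state();print(s['time_s'],s['position'],s['force'],s['moment'],s['opening'])
H=[615,-139.5,-9.];R=np.array([[np.cos(np.radians(-9)),-np.sin(np.radians(-9))],[np.sin(np.radians(-9)),np.cos(np.radians(-9))]])
print('holder frame tcp',(s['position'][:2]-np.array([.615,-.1395]))@R)
t=cap('top');c=cap('side')
A=cv2.resize(t['frame'][140:220,270:330,::-1],(390,520),interpolation=cv2.INTER_CUBIC)
B=cv2.resize(c['frame'][140:195,190:290,::-1],(409,225),interpolation=cv2.INTER_CUBIC)
A=np.hstack([A,np.zeros((520,409,3),np.uint8)]);A[:225,390:]=B
cv2.imwrite('pics/m2.png',A)
```

```text
12.4667 [ 0.46777918 -0.11472628  0.02205035] [ 0.09507985 -0.68605116 -1.93059249] [ 0.02196637  0.05637628 -0.00378866] 0.5250380582487298
holder frame tcp [-0.14928375  0.0014383 ]
```

View pics/m2.png

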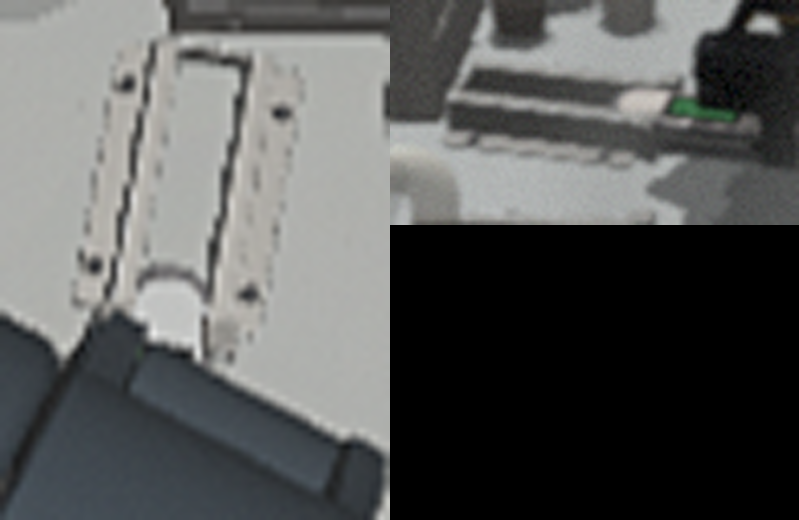

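The nose is centred under both lips, at about (172,285) in the crop, with no contact force. I'll slide it on.

>>> play_rows(motion=[[[-0.007,0,0,0,0,0],[-0.014,0,0,0,0,0],[-0.021,0,0,0,0,0],[-0.028,0,0,0,0,0],[-0.035,0,0,0,0,0],[-0.042,0,0,0,0,0],[-0.048,0,0,0,0,0],[-0.048,0,0,0,0,0]]])

```text
time_s: 13.23
position: [0.5174, -0.1233, 0.0222]
tcp_rot: [[-0.988, 0.156, 0.003], [0.156, 0.988, -0.001], [-0.003, -0.001, -1.0]]
force: [-0.4, -0.1, -1.5]
opening: 0.518
grasp_force: 30.0
```

Run:
```python
from plan import *
s=bot.read_state();print(s['time_s'],s['position'],s['force'],s['moment'],s['opening'])
cap('top');cap('side')
for n in('top','side'):
  for x in ('salt_shaker','spice_shaker'): print(n,x,[(np.round(r['at'],3).tolist(),round(r['confidence'],2)) for r in finder.recognise(n,x)][:3])
```

```text
13.2333 [ 0.51738406 -0.1233461   0.02217686] [-0.37828345 -0.12079561 -1.52279926] [ 0.01662823  0.0148886  -0.00688743] 0.5182862983774668
top salt_shaker [([0.588, -0.277, 0.078], 0.48)]
top spice_shaker [([0.591, 0.167, 0.01], 0.74), ([0.656, -0.25, 0.076], 0.5)]
side salt_shaker [([0.589, -0.268, 0.053], 0.68), ([0.544, -0.118, 0.024], 0.61)]
side spice_shaker [([0.662, -0.244, 0.047], 0.67)]
```

>>> play_rows(motion=[[[0,0,0,0,0,0],[0,0,0,0,0,0],[0,0,0,0,0,0],[0,0,0,0,0,0],[0.015,0,0,0,0,0],[0.03,0,0,0,0,0],[0.045,0,0,0,0,0],[0.056,0,0,0,0,0]]], fingers=0.065)

```text
time_s: 14.2
position: [0.4586, -0.1134, 0.0222]
tcp_rot: [[-0.988, 0.157, -0.001], [0.157, 0.988, 0.001], [0.001, 0.0, -1.0]]
force: [0.1, 0.5, 0.4]
opening: 0.747
grasp_force: 0.0
```

>>> play_rows(motion=[[[0,0,0,0,0,0],[0,0,0,0,0,0],[0,0,0,0,0,0],[0,0,0,0,0,0],[0,0,0,0,0,0],[0,0,0,0,0,0],[0,0,0,0,0,0],[0,0,0,0,0,0]]], fingers=0.0)

```text
time_s: 14.87
position: [0.4602, -0.1139, 0.022]
tcp_rot: [[-0.988, 0.156, 0.0], [0.156, 0.988, -0.0], [-0.0, -0.0, -1.0]]
force: [-0.1, 0.9, -0.2]
opening: 0.228
grasp_force: 0.0
```

>>> play_rows(motion=[[[0,0,0,0,0,0],[0,0,0,0,0,0],[0,0,0,0,0,0],[0,0,0,0,0,0]]], fingers=0.0)

```text
time_s: 15.2
position: [0.46, -0.1139, 0.022]
tcp_rot: [[-0.988, 0.157, -0.0], [0.157, 0.988, 0.0], [0.0, 0.0, -1.0]]
force: [0.6, -1.2, -0.1]
opening: 0.016
grasp_force: 0.0
```

Run:
```python
from plan import *
s=bot.read_state()
H=[615,-139.5,-9.]
for hx in (-98,-91.5): print(rows([[*b2w(H,hx,1),.021]],[81]))
```

```text
[[-0.0591, -0.0, 0.001, 0, 0, -0.0]]
[[-0.0656, -0.0, 0.001, 0, 0, -0.0]]
```

>>> play_rows(motion=[[[-0.007,0,0,0,0,0],[-0.014,0,0,0,0,0],[-0.021,0,0,0,0,0],[-0.028,0,0,0,0,0],[-0.035,0,0,0,0,0],[-0.042,0,0,0,0,0],[-0.049,0,0,0,0,0],[-0.055,0,0,0,0,0]]])

```text
time_s: 15.87
position: [0.5152, -0.1226, 0.022]
tcp_rot: [[-0.988, 0.156, 0.0], [0.156, 0.988, -0.0], [-0.0, -0.0, -1.0]]
force: [-0.5, 0.2, -0.1]
opening: 0.006
grasp_force: 0.6
```

>>> play_rows(motion=[[[-0.001,0,0,0,0,0],[-0.002,0,0,0,0,0],[-0.003,0,0,0,0,0],[-0.004,0,0,0,0,0],[-0.005,0,0,0,0,0],[-0.005,0,0,0,0,0]]])

```text
time_s: 16.37
position: [0.5185, -0.123, 0.022]
tcp_rot: [[-0.988, 0.157, -0.001], [0.157, 0.988, 0.001], [0.002, 0.0, -1.0]]
force: [-1.5, -0.7, 0.4]
opening: 0.007
grasp_force: 1.1
```

>>> play_rows(motion=[[[-0.001,0,0,0,0,0],[-0.002,0,0,0,0,0],[-0.003,0,0,0,0,0],[-0.003,0,0,0,0,0]]])

```text
time_s: 16.7
position: [0.5227, -0.1239, 0.0221]
tcp_rot: [[-0.988, 0.157, 0.001], [0.157, 0.988, -0.0], [-0.001, -0.0, -1.0]]
force: [-2.0, -0.1, 0.5]
opening: 0.007
grasp_force: 0.7
```

>>> play_rows(motion=[[[-0.001,0,0,0,0,0],[-0.002,0,0,0,0,0],[-0.002,0,0,0,0,0]]])

```text
time_s: 16.95
position: [0.5246, -0.1242, 0.0221]
tcp_rot: [[-0.988, 0.157, 0.001], [0.157, 0.988, -0.0], [-0.001, -0.0, -1.0]]
force: [-1.4, -1.0, 0.7]
opening: 0.007
grasp_force: 0.8
```

>>> play_rows(motion=[[[-0.001,0,0,0,0,0],[-0.002,0,0,0,0,0],[-0.002,0,0,0,0,0]]])

```text
time_s: 17.2
position: [0.5258, -0.1242, 0.022]
tcp_rot: [[-0.988, 0.156, -0.001], [0.156, 0.988, 0.0], [0.001, 0.0, -1.0]]
force: [-3.1, 0.3, 2.3]
opening: 0.006
grasp_force: 1.4
```

>>> play_rows(motion=[[[-0.001,0,0,0,0,0],[-0.002,0,0,0,0,0],[-0.002,0,0,0,0,0]]])

```text
time_s: 17.45
position: [0.526, -0.1241, 0.0219]
tcp_rot: [[-0.988, 0.156, -0.005], [0.156, 0.988, 0.001], [0.005, 0.001, -1.0]]
force: [-5.4, -0.7, 4.6]
opening: 0.007
grasp_force: 3.1
```

>>> play_rows(motion=[[[-0.001,0,0,0,0,0],[-0.002,0,0,0,0,0],[-0.002,0,0,0,0,0]]])

```text
time_s: 17.7
position: [0.5262, -0.124, 0.0219]
tcp_rot: [[-0.988, 0.156, -0.008], [0.156, 0.988, 0.003], [0.009, 0.001, -1.0]]
force: [-9.6, -1.9, 6.6]
opening: 0.004
grasp_force: 4.6
```

It stopped firmly where the end stop was expected. I'll back off and look.

>>> play_rows(motion=[[[0.004,0,0,0,0,0],[0.015,0,0,0,0,0],[0.03,0,0,0,0,0],[0.045,0,-0.03,0,0,0],[0.045,0.02,-0.06,0,0,0],[0.045,0.055,-0.09,0,0,0],[0.045,0.09,-0.12,0,0,0],[0.045,0.125,-0.14,0,0,0]]])

```text
time_s: 18.37
position: [0.5067, -0.0005, 0.1606]
tcp_rot: [[-0.987, 0.159, 0.006], [0.159, 0.987, -0.001], [-0.006, -0.0, -1.0]]
force: [1.4, 0.4, 0.5]
opening: 0.002
grasp_force: 0.0
```

>>> play_rows(motion=[[[0,0.04,-0.02,0,0,0],[0,0.08,-0.04,0,0,0],[0,0.12,-0.06,0,0,0],[0,0.16,-0.06,0,0,0],[0,0.2,-0.06,0,0,0],[0,0.24,-0.06,0,0,0],[0,0.24,-0.06,0,0,0],[0,0.24,-0.06,0,0,0]]])

```text
time_s: 19.03
position: [0.5429, 0.2393, 0.2185]
tcp_rot: [[-0.988, 0.152, 0.004], [0.152, 0.988, 0.001], [-0.004, 0.002, -1.0]]
force: [-0.7, -0.7, -0.4]
opening: 0.006
grasp_force: 0.0
```

Run:
```python
from plan import *
t=cap('top');c=cap('side')
A=cv2.resize(t['frame'][140:205,225:335,::-1],(660,390),interpolation=cv2.INTER_CUBIC)
B=cv2.resize(c['frame'][140:215,180:290,::-1],(308,210),interpolation=cv2.INTER_CUBIC)
B2=cv2.resize(c['frame'][145:185,190:270,::-1],(352,176),interpolation=cv2.INTER_CUBIC)
W=np.zeros((600,660,3),np.uint8);W[:390]=A;W[390:,:308]=B;W[390:566,308:]=B2
cv2.imwrite('pics/end.png',W)
H=[615,-139.5,-9.]
print(proj(t,place(np.array([[-.082,0,.02],[.068,0,.02]]),H)),proj(c,place(np.array([[-.082,0,.02],[.068,0,.02]]),H)))
```

```text
[[294.22753447 195.98820782]
 [302.39532746 147.60655875]] [[262.45646559 166.47843076]
 [208.10302206 160.25523738]]
```

View pics/end.png

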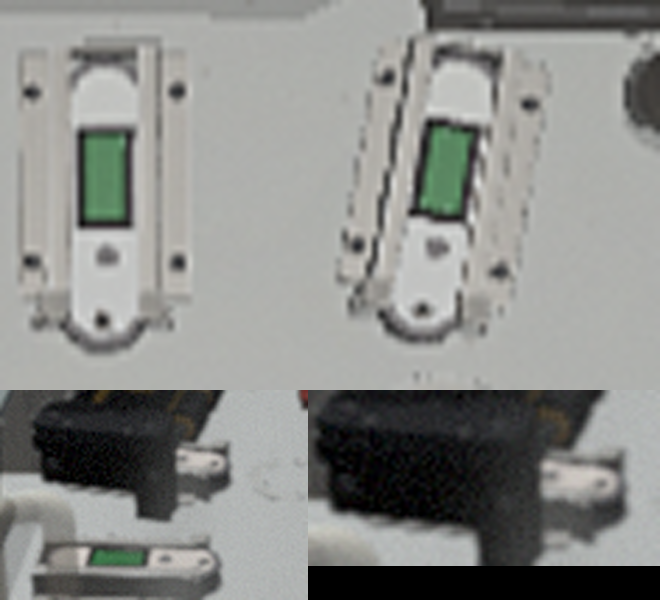

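The empty holder now holds the thermometer, display up. Its nose is against the stop at (468,60), and its rear overhangs the mouth at (415,338) just like the stored one's does. I'll hand in.

```bash
python3 -c "
from rig import bot
print(bot.hand_in())"
```

```text
the job is handed in; nothing more can be done
None
```

The probe is folded shut and the thermometer sits display up, nose first, against the end stop of the empty holder; I saw nothing else move, and the job is handed in (about 19 s on the robot's clock; no verdict was returned).

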